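# Hold a spring clamp open around the fin of a card model

### The arm

A 7-joint arm with a two-finger parallel gripper is mounted at the origin on the work surface. World frame = base frame: x ahead of the robot, y to its left, z up, the work surface at z = 0. Lengths are in m, angles in rad, forces in N, time in s.
With the tool pointing down it reaches from about 0.4 to 0.85 m from the base axis. Payload 10.4 kg.
Tool frame: the origin (TCP) lies at the very end of the fingers, on their centre line; the grasp point (between the pads) lies 19 mm behind it (manip.tcp_to_grasp is the distance from the TCP to the grasp point, in m); x points along the fingers, y is the direction in which the jaws open and shut, and the axes are right-handed (so a half turn about x gives the same grasp; the last joint's range is limited). The gripper opens to 85 mm and grips with 20 to 120 N. Pads are 22 mm wide; open, the fingers measure 114 mm over their backs; the gripper's body (76 mm by 85 mm) begins 54 mm behind the grasp point. The pads swing forward as they close: fully open they stand 13 mm farther back than shut.
Start: joints at [-1.256, 0.332, -0.065, 1.46, 0.022, 1.35, -0.088], TCP at [0.207, 0.59, 0.231] pointing down, gripper open.
Joint ranges: [-2.6, 2.6], [-0.5, 2.12], [-1.47, 1.34], [0.16, 2.42], [-1.27, 4.41], [0.06, 2.06], [-2.6, 2.6]. Speed limits (rad/s): [2.22, 2.22, 2.79, 2.79, 3.14, 3.14, 3.14].

### API

Orientations are given as a unit quaternion [x, y, z, w].
In Python, from workcell import manip, cams, hand_in gives the robot as it stands.
- The arm moves only by the shell command python3 -m handwheel 'ROWS' [FORCE]. ROWS is text: rows parted by semicolons, each of 7 numbers parted by spaces: the shift along the tool's x, y, z in mm, then the turn, a rotation vector about the tool's x, y, z in rad, then the finger opening in mm, from 0 to 85.4. A call has 1 to 8 rows; each row shifts and turns the commanded pose from where the row before left it, along the tool's axes as they then stand; what a row does not reach is not made up. A row lasts 1/10 s, in which the tool goes at most 50 mm and 8.59 degrees, less where a joint would pass 70% of its speed; a pose out of reach is approached as far as the arm can. A call with a gripper value outside its range is refused whole. The fingers move at their own pace and stop on an object; FORCE is the grip in N (left out, the last holds). Time passes only in rows, so rows that do not move let the fingers close. It gives the time, the measured TCP pose, the force and the opening at its end, in the units of the state.
- manip.get_obs(): the state, without advancing time (a new reading comes with each control period).
- cams.camera(name): name is "scene" or "side" or "wrist"; returns a dict with "color" (480x640x3 uint8, blue, green, red), "depth" (480x640 float32, m along the optical axis (not along the pixel's ray), 0 where there is no reading), "camera_matrix" (3x3 intrinsics, pixels), "origin" and "attitude" of the camera in the world; the wrist camera has in their place "T_tool_cam" (4x4, takes a point from camera to tool coordinates, whose origin is the TCP and whose axes are the tool frame's). Camera axes: x right, y down, z forward; pixel columns grow to the right and rows downward; lengths in m; the calibration is good to about 2 mm. A picture is of the moment at which its call begins: read the wrist's pose just before it.
- hand_in(): hands the job in, once; it reports no verdict.
Trained networks look in the newest picture that a camera, given by its name, has taken for a name from the list of things; names that differ only in an ending like _2 or _b are one class to them, and where a whole thing is asked for, a point or a joint stands for the part that bears it (a point fixed in the world has none). Each returns a list of dicts, best first, with "conf" (0 to 1); they miss things now and then, are a little off and sometimes report something else, mostly with a low value. They report only what shows in the picture. A call takes as long as a camera call. They do not tell look-alikes from the thing itself.
- cams.recognise(camera, thing): "box" ([left, top, width, height] in pixels, round what is visible of it).
- cams.outline_of(camera, thing): "region" (480x640 bool, what is visible of it) and "box" ([left, top, width, height] in pixels, round what is visible of it).
The state is a dict: "clock": time; "joint_pos": joint angles; "joint_velocities": joint speeds; "tau": joint torques, N m; "position": TCP position; "ee_rot": TCP orientation; "ft_force": force on the tool from outside, world axes, zero at the start; "torque": the same for the moment, N m; "grip_width": opening from 0.0 (shut) to 1.0 (fully open).
Only numpy, scipy, OpenCV 4.12 (cv2) and the standard library are available. Lean on these libraries where they do the work, as an engineer would, in place of code of your own. Each camera call takes 0.05 s, during which the arm holds its last target.

### The job

I am about to slide a glued stiffener onto the tail fin of the white card model. Take the black spring clamp by its two handles, squeeze it wide open against its spring, lift it off the bench, and bring it level behind the tail so that the fin's upright rear edge, about half-way up, stands well inside the open jaws with a gap on both sides. Finish while still holding it there, wide open and still; do not touch the model with the clamp or the arm, and leave the other things on the bench where they lie.

Things in the scene. Friction and masses are not known exactly. Their poses are not given: they have to be found in the camera images.
- clamp: Black nylon hand spring clamp, 22 mm thick, about 120 mm long, about 60 g (varies), lying flat on the bench, shut: two mirrored levers A and B on one upright pin, like a big clothes peg. Origin: on the pin, at the underside. Two splayed handles run back from the pin, to 73 mm behind it; outer faces upright, 22 mm tall, flat from 18 to 70 mm behind the pin.
- clamp_pivot (a point): Pin of the clamp, half-way up its thickness. Frame of lever A: z up along the pin, x from the pin to the shut jaw tips, y to lever A's side (B is on the -y side). The clamp's centre line is this x axis turned about z by MINUS half of joint clamp_jaw; each lever turns by half the joint value away from it. Squeezed evenly, the centre line and pin stay put.
- clamp_jaw (a joint): Opening angle between the levers, rad: 0 shut, 0.56 at the stop. A spring shuts it: squeezing 42 mm behind the pin takes about 7 N per finger to begin, 13 N at the stop. Width over the handles' outer faces when shut: 42 mm at 20 mm behind the pin, 55 mm at 42 mm, 65 mm at 60 mm; at the stop the faces are parallel, 32 mm apart.
- tip_a (a point): Front end of lever A's jaw on its inner face, half-way up; 47 mm ahead of the pin, touching tip_b when shut. Frame turns with lever A: x along the jaw, y away from lever B. At the stop the tips are 26 mm apart and the point midway between them is 45 mm ahead of the pin.
- tip_b (a point): The same point on lever B's jaw. Frame turns with lever B; x along the jaw, y towards lever A. Behind the 11 mm long tip pads the mouth between the jaws runs back to about 10 mm ahead of the pin; each jaw reaches out to 19 mm from the centre line when shut, about 22 mm at the stop.
- model: White card model aircraft, fixed on a 12 mm high board (340 x 130 mm, 12 mm of it behind the tail). Origin on the bench right below the tail fin's rear edge; x to the nose (300 mm ahead), y left, z up. Fuselage 48 mm wide, engine boxes 36 mm to each side, tops 47 mm above the bench at the tail; wings 80 to 195 mm ahead, 114 mm to each side, below 55 mm. Free space behind the tail.
- fin_edge (a point): Mid-height point of the tail fin's rear edge, 92 mm above the bench. The fin is an upright white card, 3 mm thick, standing along the model's x axis; its rear edge is a straight upright line from 46 to 138 mm above the bench, right above the model's origin.
- sanding_block_mid (a point): Centre of the sanding block, 95 x 48 x 30 mm, wood with a dark abrasive sole: leave alone.
- cement_jar_mid (a point): Centre of the small glass jar of cement, 42 mm across, 58 mm high: leave alone.
- clothes_peg_mid (a point): Centre of a wooden clothes peg, 72 x 15 x 10 mm, lying flat: leave alone.
Things that resemble listed ones, but are neither listed nor needed, are in the scene too. Of the things like the clamp, leave any that is purple; of the rest the smaller one is meant.

How it is judged:
By the outcome, as a careful person would: the job done as asked, in the order asked, and still so for the second after the job is handed in, while the arm keeps its last pose, push and grip.
It also fails if it takes over 40 s, if anything falls off the work surface, if the arm or the gripper's body presses on something with over 40 N, if the wrist force passes 120 N, or if a joint passes its speed limit or range.

## Working session

There is one attempt and no reset: what is moved stays moved. The work goes in short steps, Python scripts to look and compute and a shell command to move; the robot and the scene stay as the last step left them, time stands still between calls to the robot, and variables do not carry over. Pictures are saved under pics/ and viewed, and the job is handed in when it is done.

```bash
ls; mkdir -p pics
python3 - <<'E'
from workcell import manip,cams
import cv2,numpy as np
print(manip.get_obs())
for n in ["scene","side","wrist"]:
    c=cams.camera(n); cv2.imwrite(f"pics/{n}0.png",c["color"]); print(n,{k:np.round(v,3).tolist() for k,v in c.items() if k not in("color","depth")})
    np.savez(f"{n}0.npz",**c)
    for t in ["clamp","model","sanding_block_mid","cement_jar_mid","clothes_peg_mid"]:
        print(n,t,[(r["box"],round(r["conf"],2)) for r in cams.recognise(n,t)])
print(manip.get_obs()["clock"])
E
```

```text
pics
{'clock': 0.0, 'joint_pos': array([-1.25557042,  0.33286762, -0.06469666,  1.460958  ,  0.02159665,
        1.34989385, -0.08848657]), 'joint_velocities': array([-0.00084295, -0.00101159,  0.00042267, -0.00031526,  0.00056669,
       -0.00049284, -0.00158414]), 'tau': array([ 1.38843880e-04, -6.25450373e+01,  4.91252658e-02, -3.91591287e+01,
        1.61745551e-02,  1.00740461e-02, -2.16354431e-05]), 'position': array([0.20702781, 0.58931146, 0.23051061]), 'ee_rot': array([ 0.1183593 ,  0.69710735, -0.11936378,  0.69698258]), 'ft_force': array([-0.58300133, -0.08635415,  0.52137216]), 'torque': array([-0.04087728,  0.01585243, -0.03598717]), 'grip_width': 1.0006222547940085}
scene {'camera_matrix': [[442.821, 0.0, 320.332], [0.0, 442.821, 245.551], [0.0, 0.0, 1.0]], 'origin': [1.176, 0.196, 0.903], 'attitude': [0.52, 0.786, -0.274, -0.191]}
scene clamp [([182.1, 182.7, 37.8, 33.0], 0.92), ([255.1, 162.5, 39.9, 44.3], 0.73), ([214.3, 195.7, 45.4, 36.3], 0.57)]
scene model [([293.5, 272.7, 101.9, 162.5], 0.86)]
scene sanding_block_mid [([444.8, 274.2, 35.7, 44.5], 0.8)]
scene ceme
[... 284 characters left out ...]
0.859, -0.053, 0.022, -0.509]}
side clamp [([276.3, 387.9, 75.0, 39.1], 0.58), ([289.8, 328.6, 67.9, 38.3], 0.55)]
side model [([330.2, 196.0, 143.3, 70.7], 0.71)]
side sanding_block_mid [([276.7, 196.1, 37.0, 15.5], 0.72)]
side cement_jar_mid [([374.0, 182.8, 13.8, 24.3], 0.78)]
side clothes_peg_mid [([407.8, 315.7, 29.0, 28.6], 0.85), ([373.4, 179.2, 14.1, 29.9], 0.45)]
wrist {'camera_matrix': [[378.438, 0.0, 325.179], [0.0, 378.438, 243.749], [0.0, 0.0, 1.0]], 'T_tool_cam': [[-0.0, -0.268, 0.963, -0.142], [1.0, -0.0, 0.0, 0.001], [0.0, 0.963, 0.268, -0.068], [0.0, 0.0, 0.0, 1.0]]}
wrist clamp []
wrist model []
wrist sanding_block_mid []
wrist cement_jar_mid []
wrist clothes_peg_mid []
0.9
```

View pics/scene0.png

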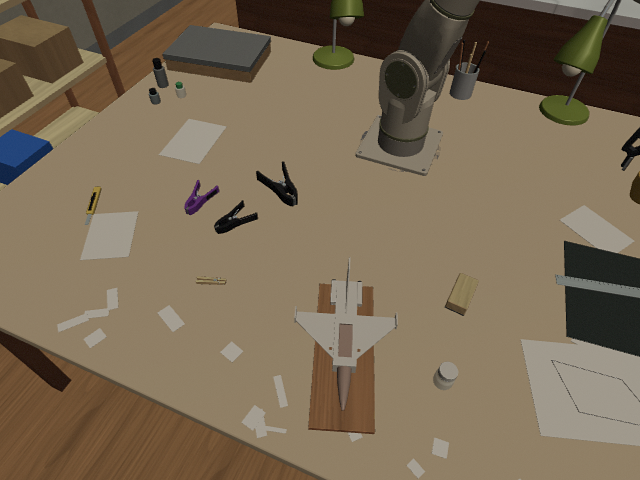

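View pics/side0.png

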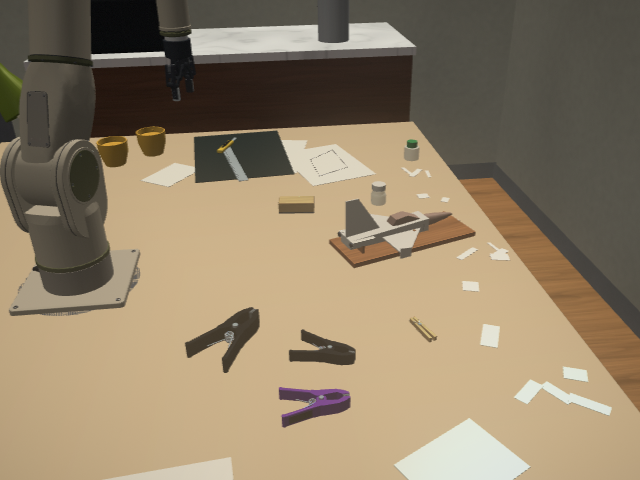

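View pics/wrist0.png

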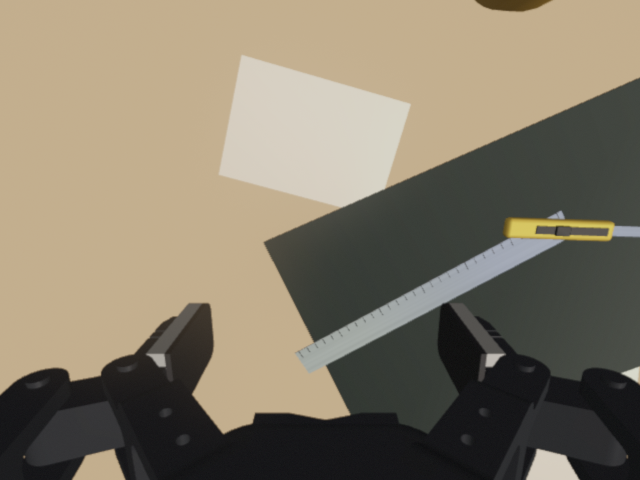

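The two black clamps are both visible. The smaller one is the target, at scene (237,218) and side (322,348); the larger is at scene (278,186), and the purple one is at (201,198). The model's tail is nearest the robot, with the fin at scene (348,280). Next I measure the clamp and the fin.

```bash
cat > h.py <<'E'
import numpy as np,cv2
from scipy.spatial.transform import Rotation as R
def world(d,mask=None):
    D=d["depth"];K=d["camera_matrix"];v,u=np.indices(D.shape)
    P=np.stack([(u-K[0,2])/K[0,0]*D,(v-K[1,2])/K[1,1]*D,D],-1)
    W=P@R.from_quat(d["attitude"]).as_matrix().T+d["origin"]
    W[D==0]=np.nan
    return W
E
python3 - <<'E'
from h import *
for n,(x0,y0,x1,y1) in {"scene":(210,195,262,236),"side":(286,326,360,366)}.items():
    d=np.load(n+"0.npz");W=world(d);g=d["color"].max(-1)
    m=np.zeros(g.shape,bool);m[y0:y1,x0:x1]=g[y0:y1,x0:x1]<70
    p=W[m];p=p[~np.isnan(p[:,0])]
    t=p[p[:,2]>0.012]
    print(n,len(p),"z pct",np.percentile(p[:,2],[2,50,90,98]))
    print(" mean",t.mean(0), "min",t.min(0),"max",t.max(0))
    r=cv2.minAreaRect((t[:,:2]*1000).astype(np.float32));print(r)
    # top view ascii
    I=np.zeros((200,200),np.uint8)
    c=np.median(t[:,:2],0)
    for q in t:
        a=((q[:2]-c)*1000).astype(int)+100
        if (a>=0).all() and (a<200).all(): cv2.circle(I,(int(a[0]),199-int(a[1])),1,255,-1)
    cv2.imwrite(f"pics/top_{n}.png",cv2.resize(I,(400,400)));print("c",c)
    s=(W[...,2]>0.06)&(W[...,2]<0.15)
    if n=="scene": s[:, :280]=0;s[:,420:]=0;s[:230]=0
    else: s[:, :330]=0;s[:190]=0;s[260:]=0;s[:,480:]=0
    f=W[s];print("fin",len(f),f.min(0),f.max(0),"medz", [ (round(zz,3),np.round(f[np.abs(f[:,2]-zz)<.004][:, :2].min(0),4),np.round(f[np.abs(f[:,2]-zz)<.004][:, :2].mean(0),4)) for zz in (.07,.08,.092,.105,.12) if (np.abs(f[:,2]-zz)<.004).any()])
    cc=d["color"][190:320,270:430] if n=="scene" else d["color"][180:270,320:480]
    cv2.imwrite(f"pics/model_{n}.png",cv2.resize(cc,None,fx=4,fy=4))
a=cv2.imread("pics/scene0.png")[170:250,170:310];b=cv2.imread("pics/side0.png")[310:380,270:370]
cv2.imwrite("pics/cl_a.png",cv2.resize(a,None,fx=5,fy=5));cv2.imwrite("pics/cl_b.png",cv2.resize(b,None,fx=6,fy=6))
E
```

```text
scene 539 z pct [0.00022576 0.01629825 0.02176498 0.0232984 ]
 mean [ 0.51576339 -0.32299563  0.01876311] min [ 0.44782354 -0.35545869  0.01212974] max [ 0.56480431 -0.27022834  0.02566771]
((511.7913818359375, -322.6225891113281), (68.22193908691406, 112.40248107910156), 65.60598754882812)
c [ 0.51871591 -0.32944805]
fin 456 [0.60123261 0.03584533 0.06000625] [0.78142026 0.10825461 0.1377353 ] medz [(0.07, array([0.6528, 0.0534]), array([0.7413, 0.0854])), (0.08, array([0.6017, 0.0358]), array([0.6406, 0.0503])), (0.092, array([0.6239, 0.0435]), array([0.6439, 0.0509])), (0.105, array([0.6486, 0.0534]), array([0.6521, 0.0545])), (0.12, array([0.6036, 0.0364]), array([0.6275, 0.0457]))]
side 808 z pct [0.00112661 0.0124341  0.01973996 0.02193492]
 mean [ 0.50224472 -0.32995577  0.01684695] min [ 0.44485369 -0.35699821  0.01200965] max [ 0.5566527  -0.2722579   0.02391055]
((508.44342041015625, -325.436279296875), (68.39430236816406, 110.697021484375), 65.00302124023438)
c [ 0.50038484 -0.33612309]
fin 877 [0.60019268 0.03295806 0.06003235] [0.77817133 0.1099507  0.14081312] medz [(0.07, array([0.6005, 0.0347]), array([0.6975, 0.07  ])), (0.08, array([0.6011, 0.0341]), array([0.635 , 0.0497])), (0.092, array([0.6007, 0.033 ]), array([0.628 , 0.0469])), (0.105, array([0.6003, 0.0337]), array([0.6253, 0.0459])), (0.12, array([0.6002, 0.033 ]), array([0.6201, 0.0441]))]
```

View clamp.

View pics/cl_a.png

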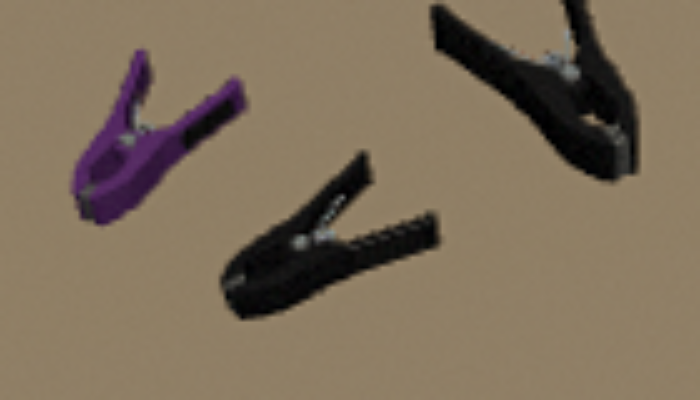

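View pics/cl_b.png

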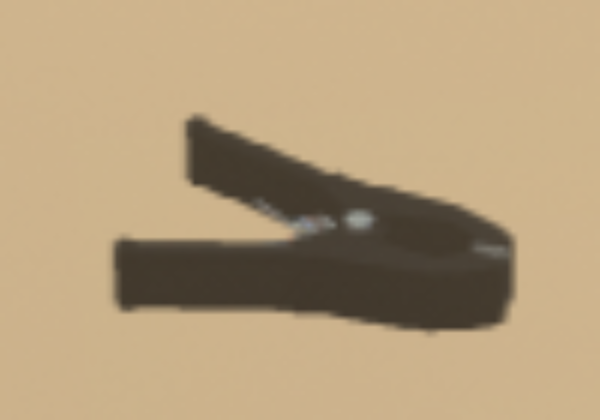

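View pics/model_side.png

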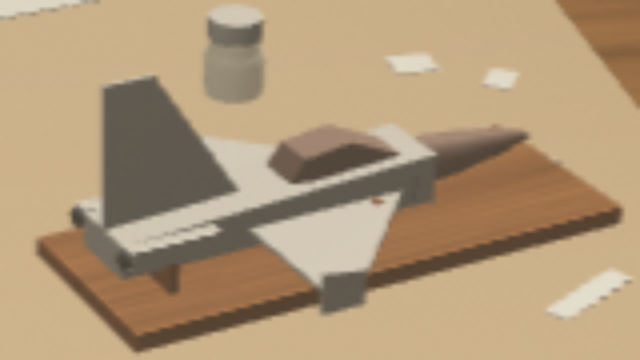

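Run:
```python
from h import *
for n in ("scene","side"):
    d=np.load(n+"0.npz");W=world(d)
    s=(W[...,2]>0.065)&(W[...,2]<0.14)
    s&=(W[...,0]>.58)&(W[...,0]<.72)&(W[...,1]>0)&(W[...,1]<.12)
    f=W[s][:,:2].astype(np.float32)
    vx,vy,x,y=cv2.fitLine(f,cv2.DIST_HUBER,0,.001,.001).ravel()
    if vx<0: vx,vy=-vx,-vy
    u=np.array([vx,vy]);t=(f-[x,y])@u;w=(f-[x,y])@[-vy,vx]
    print(n,len(f),"yaw",np.arctan2(vy,vx),"rear",np.array([x,y])+u*np.percentile(t,1),"min",np.array([x,y])+u*t.min(),"resid",np.percentile(w,[5,50,95]))
    # clamp top view in 2 cams combined already; boundary of the clamp at z>12
```

```text
scene 100 yaw 0.35186422 rear [0.60171324 0.0358608 ] min [0.60152805 0.03579282] resid [-1.25636170e-03 -1.89193015e-05  2.00803516e-03]
side 625 yaw 0.35342014 rear [0.599772   0.03665664] min [0.59894943 0.0363532 ] resid [-4.37204456e-03 -1.89801158e-05  4.21678359e-03]
```

Run:
```python
from h import *
def ray(d,u,v,z):
    K=d["camera_matrix"];r=R.from_quat(d["attitude"]).as_matrix()@[(u-K[0,2])/K[0,0],(v-K[1,2])/K[1,1],1]
    return d["origin"]+r*(z-d["origin"][2])/r[2]
pts={"side":(270,310,6,dict(pin=(358,217),tip=(513,252),seam=(475,247),hB_outer=(118,240),hA_outer=(197,118))),
"scene":(170,170,5,dict(pin=(300,241),tip=(226,288),seam=(240,280),hB_outer=(438,218),hA_outer=(362,155)))}
for n,(ox,oy,s,P) in pts.items():
    d=np.load(n+"0.npz");Q={k:ray(d,ox+(a+.5)/s-.5,oy+(b+.5)/s-.5,.022)[:2] for k,(a,b) in P.items()}
    for k,v in Q.items(): print(n,k,np.round(v,4))
    a=Q["tip"]-Q["pin"];h=(Q["hA_outer"]+Q["hB_outer"])/2;b=Q["pin"]-h;c=Q["tip"]-h
    for q in (a,b,c): print("  yaw",np.arctan2(q[1],q[0]),np.linalg.norm(q))
    print("  handle width",np.linalg.norm(Q["hA_outer"]-Q["hB_outer"]))
```

```text
side pin [ 0.5172 -0.3244]
side tip [ 0.5611 -0.347 ]
side seam [ 0.5502 -0.3432]
side hB_outer [ 0.4443 -0.3257]
side hA_outer [ 0.4729 -0.2687]
  yaw -0.474839285939521 0.04934685003520235
  yaw -0.43478723525540675 0.06460746310974999
  yaw -0.45213104925021763 0.11393187352076342
  handle width 0.0637282149947556
scene pin [ 0.5192 -0.3281]
scene tip [ 0.564  -0.3469]
scene seam [ 0.5562 -0.343 ]
scene hB_outer [ 0.4747 -0.2682]
scene hA_outer [ 0.4489 -0.3293]
  yaw -0.3953389340941516 0.04858150946254467
  yaw -0.47267462288079864 0.06447486407816745
  yaw -0.43944532355207894 0.11297353375148786
  handle width 0.0662869479505209
```

```bash
cat >> h.py <<'E'
def to_tool(dw,q): return R.from_quat(q).inv().apply(dw)
def goal(yaw,sgn=1):
    # tool x down, tool z = sgn*(cos yaw, sin yaw,0)
    z=sgn*np.array([np.cos(yaw),np.sin(yaw),0]);x=np.array([0,0,-1.]);y=np.cross(z,x)
    return R.from_matrix(np.stack([x,y,z],1))
def delta(obs,p,Rg):
    q=R.from_quat(obs["ee_rot"]);
    return q.inv().apply(np.asarray(p)-obs["position"])*1000,(q.inv()*Rg).as_rotvec()
E
python3 - <<'E'
from h import *
from workcell import manip
o=manip.get_obs();M=R.from_quat(o["ee_rot"]).as_matrix();print(M.round(3),o["clock"],"yaw z",np.arctan2(M[1,2],M[0,2]))
for s in(1,-1): print(s,delta(o,(.48,-.308,.23),goal(-.44,s)),delta(o,(.53,.15,.23),goal(-.44,s)))
E
```

```text
[[-0.     0.331  0.944]
 [ 0.     0.944 -0.331]
 [-1.     0.    -0.   ]] 0.9 yaw z -0.3377568292333565
1 (array([   1.25816788, -756.56174391,  554.9500739 ]), array([ 1.02243170e-01, -3.62271198e-05, -6.09042744e-05])) (array([   1.28973492, -307.87000467,  450.35694723]), array([ 1.02243170e-01, -3.62271198e-05, -6.09042744e-05]))
-1 (array([   1.25816788, -756.56174391,  554.9500739 ]), array([-3.03934948e+00,  9.26353998e-05, -5.51014483e-05])) (array([   1.28973492, -307.87000467,  450.35694723]), array([-3.03934948e+00,  9.26353998e-05, -5.51014483e-05]))
```

```bash
python3 -m handwheel '0 -28 41 0.1 0 0 85; 0 -28 41 0 0 0 85; 0 -28 41 0 0 0 85; 0 -28 41 0 0 0 85; 0 -28 41 0 0 0 85; 0 -28 41 0 0 0 85; 0 -28 41 0 0 0 85; 0 -28 41 0 0 0 85' && python3 -m handwheel '0 -28 41 0 0 0 85; 0 -28 41 0 0 0 85; 0 -28 41 0 0 0 85; 0 -45 10 0 0 0 85; 0 -45 10 0 0 0 85; 0 -45 10 0 0 0 85; 0 -45 10 0 0 0 85; 0 -45 10 0 0 0 85'
python3 - <<'E'
from h import *
from workcell import manip
o=manip.get_obs();M=R.from_quat(o["ee_rot"]).as_matrix();print(o["position"],o["joint_pos"].round(2),o["clock"])
print(delta(o,(.48,-.308,.23),goal(-.44)))
E
```

```text
clock: 1.7
position: [0.4141, 0.2486, 0.2316]
ee_rot: [0.154, 0.69, -0.153, 0.69]
ft_force: [0.2, 0.1, 0.1]
grip_width: 0.998
clock: 2.5
position: [0.4384, -0.1044, 0.2315]
ee_rot: [0.154, 0.69, -0.153, 0.69]
ft_force: [1.5, -0.7, 0.1]
grip_width: 0.994
[ 0.43835388 -0.10442043  0.23150485] [-0.48 -0.1   0.58  1.92  0.06  1.3   1.22] 2.5
(array([   1.41440426, -166.73475916,  124.01138771]), array([ 0.00228058,  0.00045084, -0.00087904]))
```

```bash
python3 -m handwheel '0 -33 25 0 0 0 85; 0 -33 25 0 0 0 85; 0 -33 25 0 0 0 85; 0 -33 25 0 0 0 85; 0 -33 24 0 0 0 85; 0 0 0 0 0 0 85; 0 0 0 0 0 0 85'
python3 - <<'E'
from h import *
from workcell import manip,cams
o=manip.get_obs();print(o["position"],o["joint_pos"].round(2),o["clock"])
c=cams.camera("wrist");np.savez("w1.npz",**c,pos=o["position"],rot=o["ee_rot"]);cv2.imwrite("pics/w1.png",c["color"])
print(delta(o,(.48,-.308,.23),goal(-.44)))
E
```

```text
clock: 3.2
position: [0.481, -0.3055, 0.2309]
ee_rot: [0.154, 0.69, -0.154, 0.69]
ft_force: [0.3, 0.6, -0.5]
grip_width: 0.994
[ 0.48101427 -0.30552989  0.23088408] [-0.2   0.26  0.82  1.65 -0.19  1.32  1.78] 3.2
(array([ 0.88656525, -2.6660173 ,  0.13456709]), array([ 0.00024238, -0.00085691,  0.00097647]))
```

View pics/w1.png

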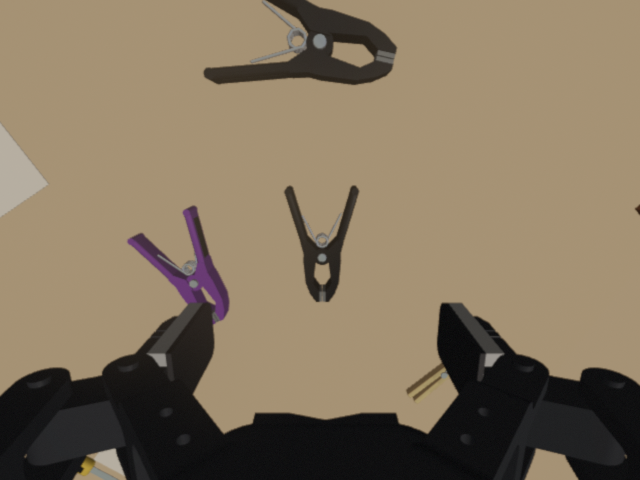

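```bash
cat >> h.py <<'E'
def wray(d,u,v,z):
    K=d["camera_matrix"];T=d["T_tool_cam"];Rt=R.from_quat(d["rot"]).as_matrix()
    C=Rt@T[:3,3]+d["pos"];r=Rt@T[:3,:3]@[(u-K[0,2])/K[0,0],(v-K[1,2])/K[1,1],1]
    return C+r*(z-C[2])/r[2]
E
python3 - <<'E'
from h import *
d=np.load("w1.npz")
im=d["color"];cv2.imwrite("pics/w1c.png",cv2.resize(im[175:310,270:375],None,fx=4,fy=4))
P={k:wray(d,*p,.022)[:2] for k,p in dict(pin=(321.5,258),tip=(323,300),hl=(289,188),hr=(354.5,188)).items()}
h=(P["hl"]+P["hr"])/2
print({k:v.round(4) for k,v in P.items()},np.linalg.norm(P["hl"]-P["hr"]),np.linalg.norm(P["tip"]-P["pin"]),np.linalg.norm(P["pin"]-h))
for a,b in((h,P["pin"]),(P["pin"],P["tip"]),(h,P["tip"])): print(np.arctan2(*(b-a)[::-1]))
E
```

```text
{'pin': array([ 0.5193, -0.3264]), 'tip': array([ 0.5599, -0.344 ]), 'hl': array([ 0.4452, -0.3246]), 'hr': array([ 0.471 , -0.2698])} 0.0605409227128812 0.04420779807451102 0.06784481272579904
-0.44582174860533397
-0.4083879959574296
-0.43105355715683585
```

View pics/w1c.png

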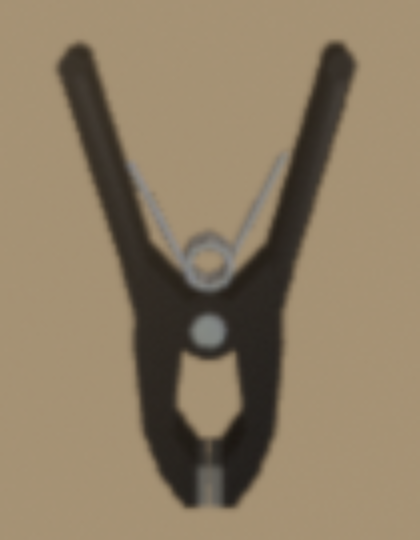

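```bash
python3 -m handwheel '40 -2.7 1.2 0.005 0 0 85; 40 0 0 0 0 0 85; 40 0 0 0 0 0 85; 40 0 0 0 0 0 85; 40 0 0 0 0 0 85; 15 0 0 0 0 0 85; 8 0 0 0 0 0 85; 0 0 0 0 0 0 85'
python3 - <<'E'
from h import *
from workcell import manip,cams
c0=manip.get_obs()
o=manip.get_obs();print(o["position"],o["ft_force"],o["clock"])
c=cams.camera("wrist");np.savez("w2.npz",**c,pos=o["position"],rot=o["ee_rot"]);cv2.imwrite("pics/w2.png",c["color"])
s=cams.camera("side");cv2.imwrite("pics/s2.png",cv2.resize(s["color"][230:430,200:460],None,fx=3,fy=3))
print(delta(o,(.4809,-.3085,.003),goal(-.435)))
E
```

```text
clock: 4.05
position: [0.4819, -0.3072, 0.0088]
ee_rot: [0.155, 0.69, -0.155, 0.69]
ft_force: [0.6, -0.2, -0.2]
grip_width: 0.996
[ 0.48188541 -0.30724253  0.00884437] [ 0.5877945  -0.16262405 -0.17989102] 4.05
(array([ 5.84357449, -1.56060029, -0.35515684]), array([-0.00697489,  0.0003931 , -0.00042254]))
```

View pics/w2.png

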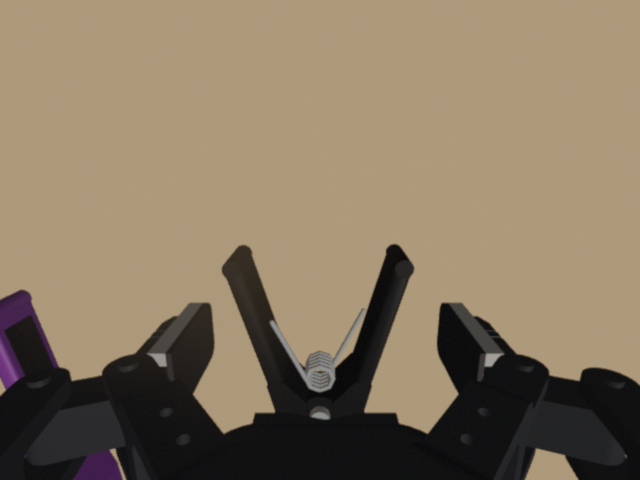

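View pics/s2.png

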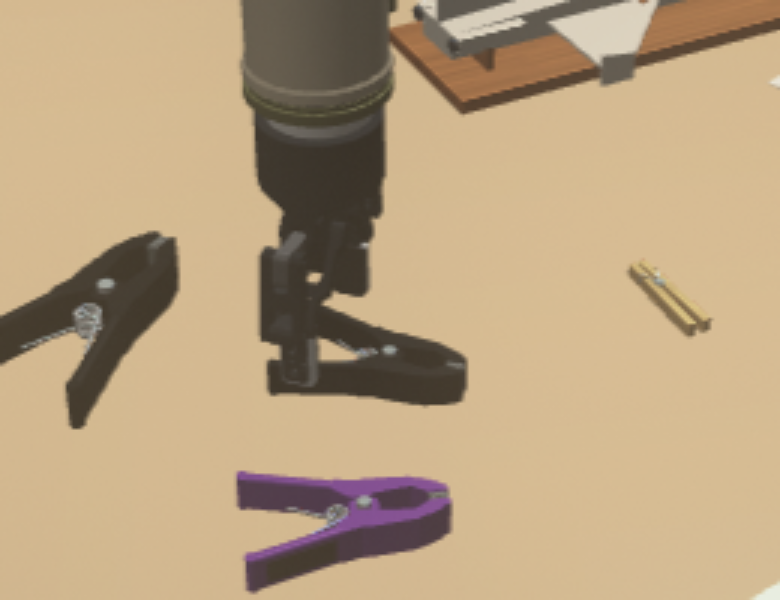

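The clamp is centred between the pads, with its handles at columns 223 to 412 and the pads at 213 and 438. A correction of about -1.6 mm in y remains. I'll lower the last 5 mm and squeeze.

```bash
python3 -m handwheel '3 -1.6 -0.4 -0.004 0 0 85; 2 0 0 0 0 0 85; 0 0 0 0 0 0 60; 0 0 0 0 0 0 50; 0 0 0 0 0 0 40; 0 0 0 0 0 0 30; 0 0 0 0 0 0 25; 0 0 0 0 0 0 25' 50;  python3 -m handwheel '0 0 0 0 0 0 25; 0 0 0 0 0 0 25; 0 0 0 0 0 0 25; 0 0 0 0 0 0 25'
python3 - <<'E'
from h import *
from workcell import manip,cams
o=manip.get_obs();print(o["position"],o["ft_force"],o["clock"],o["grip_width"]*85.4)
c=cams.camera("wrist");np.savez("w3.npz",**c,pos=o["position"],rot=o["ee_rot"]);cv2.imwrite("pics/w3.png",c["color"])
s=cams.camera("side");cv2.imwrite("pics/s3.png",cv2.resize(s["color"][230:430,200:460],None,fx=3,fy=3))
E
```

```text
clock: 4.95
position: [0.4812, -0.3097, 0.0047]
ee_rot: [0.154, 0.689, -0.154, 0.691]
ft_force: [-2.7, 1.1, 13.3]
grip_width: 0.351
clock: 5.35
position: [0.4812, -0.3097, 0.0047]
ee_rot: [0.154, 0.689, -0.154, 0.691]
ft_force: [-1.6, 0.1, 12.7]
grip_width: 0.355
[ 0.48119876 -0.30973916  0.004739  ] [-1.55952225  0.11883453 12.7139639 ] 5.35 30.307176951013357
```

View pics/w3.png

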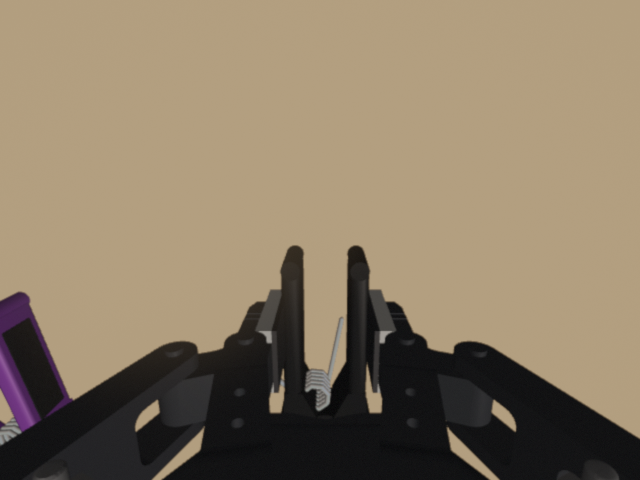

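View pics/s3.png

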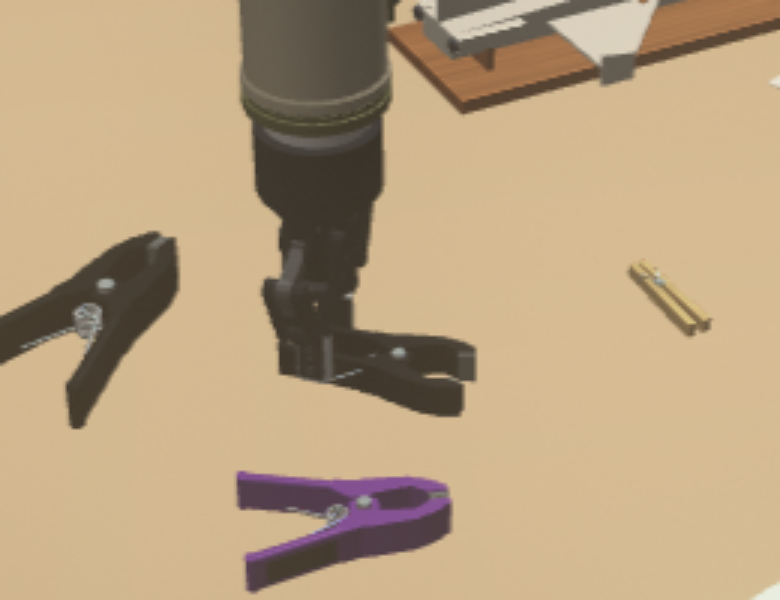

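The jaws are at the stop (30 mm opening, handles parallel). I'll lift, then carry it to a standoff behind the tail.

```bash
python3 -m handwheel '-15 0 0 0 0 0 25; -35 0 0 0 0 0 25; -40 0 0 0 0 0 25; -40 0 0 0 0 0 25; -20 0 0 0 0 0 25; 0 0 0 0 0 0 25' && python3 -m handwheel '0 31 -20 0 0 0 25; 0 31 -20 0 0 0 25; 0 31 -20 0 0 0 25; 0 31 -20 0 0 0 25; 0 31 -20 0 0 0 25; 0 31 -20 0 0 0 25; 0 31 -20 0 0 0 25; 0 28 -16 0 0 0 25' && python3 -m handwheel '0 0 0 -0.13 0 0 25; 0 0 0 -0.13 0 0 25; 0 0 0 -0.13 0 0 25; 0 0 0 -0.13 0 0 25; 0 0 0 -0.13 0 0 25; 0 0 0 -0.138 0 0 25; 0 0 0 0 0 0 25; 0 0 0 0 0 0 25'
python3 - <<'E'
from h import *
from workcell import manip,cams
o=manip.get_obs();print(o["position"],o["joint_pos"].round(2),o["ft_force"],o["clock"],o["grip_width"]*85.4)
print(delta(o,(.442,-.022,.155),goal(.353)))
for n in("side","scene"):
    c=cams.camera(n);np.savez(n+"4.npz",**c);cv2.imwrite(f"pics/{n}4.png",c["color"])
print(manip.get_obs()["clock"])
E
```

```text
clock: 6.05
position: [0.4816, -0.3099, 0.157]
ee_rot: [0.154, 0.688, -0.154, 0.692]
ft_force: [-0.1, -0.0, -1.1]
grip_width: 0.35
clock: 6.85
position: [0.442, -0.0191, 0.1529]
ee_rot: [0.154, 0.691, -0.154, 0.69]
ft_force: [-0.1, 0.7, -0.7]
grip_width: 0.35
clock: 7.65
position: [0.4428, -0.0209, 0.153]
ee_rot: [-0.121, 0.697, 0.121, 0.696]
ft_force: [0.4, 0.5, 0.2]
grip_width: 0.355
[ 0.44277664 -0.02092861  0.15295071] [-0.68 -0.04  0.63  2.05  0.03  1.13  1.85] [0.40743486 0.47513663 0.19445033] 7.65 30.357539052890452
(array([-2.04861276, -0.74525056, -1.09473101]), array([-0.00803284, -0.00075074, -0.00019256]))
7.75
```

View pics/side4.png

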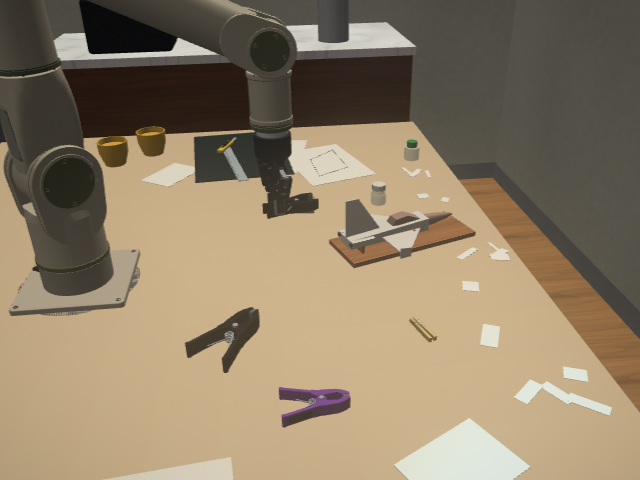

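View pics/scene4.png

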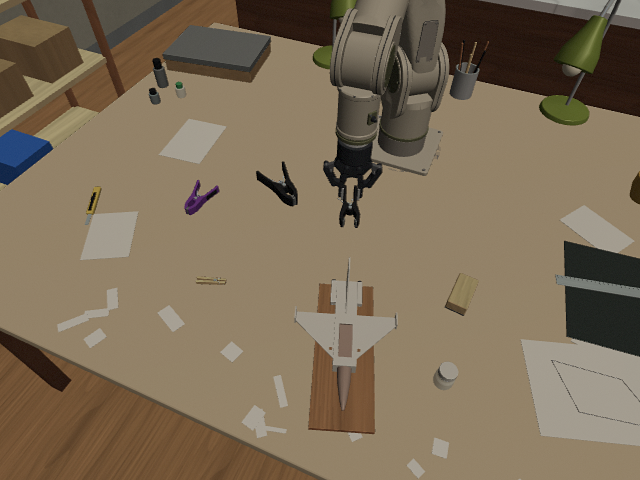

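Run:
```python
from h import *
d=np.load("scene4.npz");cv2.imwrite("pics/sc4c.png",cv2.resize(d["color"][150:240,300:400],None,fx=6,fy=6))
e=np.load("side4.npz");cv2.imwrite("pics/si4c.png",cv2.resize(e["color"][160:230,250:340],None,fx=7,fy=7))
u=np.array([np.cos(.353),np.sin(.353)]);l=np.array([-u[1],u[0]])
from workcell import manip
o=manip.get_obs();g=o["position"]
for n,dd in(("scene",d),("side",e)):
    W=world(dd);m=(dd["color"].max(-1)<75)&(W[...,2]>.12)&(W[...,2]<.2)
    p=W[m]-g;a=p[:,:2]@u;b=p[:,:2]@l
    k=(a>.02)&(a<.12)&(abs(b)<.05);a,b,z=a[k]*1e3,b[k]*1e3,p[k,2]*1e3
    print(n,k.sum())
    for lo in range(20,105,8):
        s=(a>=lo)&(a<lo+8)
        if s.sum()>2: print(lo,s.sum(),"b",np.percentile(b[s],[0,5,50,95,100]).round(1),"zmax",np.percentile(z[s],[5,50,95]).round(1), "L/R z90", [np.percentile(z[s&q],90).round(1) if (s&q).any() else None for q in(b>3,b<-3)])
    print("max a",a.max())
```

```text
scene 330
20 14 b [-17.2 -17.2   8.6  13.1  13.2] zmax [10.5 14.9 17. ] L/R z90 [np.float64(16.8), np.float64(15.8)]
28 20 b [-17.2 -17.2   5.   13.   13.1] zmax [13.7 15.  16.6] L/R z90 [np.float64(16.0), np.float64(16.3)]
36 30 b [-19.4 -17.1  -6.7  13.   15.3] zmax [13.1 15.2 16.1] L/R z90 [np.float64(15.7), np.float64(16.1)]
44 43 b [-21.5 -19.1  -1.1  12.6  15.3] zmax [ 0.1 14.4 16.6] L/R z90 [np.float64(16.5), np.float64(16.1)]
52 77 b [-21.6 -19.2  -2.4  15.2  17.6] zmax [-2.  11.5 16.7] L/R z90 [np.float64(15.7), np.float64(16.1)]
60 37 b [-23.7 -21.9 -13.6  19.5  19.9] zmax [ 0.  13.3 16.5] L/R z90 [np.float64(15.9), np.float64(16.5)]
68 20 b [-25.1 -24.9 -19.1  19.5  19.7] zmax [-4.7 14.4 17.4] L/R z90 [np.float64(15.7), np.float64(17.4)]
76 23 b [-23.5 -23.4 -16.6  19.2  19.5] zmax [ 1.8 14.4 16.2] L/R z90 [np.float64(16.1), np.float64(15.8)]
84 60 b [-23.2 -22.4  10.7  17.4  19.4] zmax [-4.5  8.4 15.6] L/R z90 [np.float64(15.0), np.float64(15.6)]
92 6 b [-20.8 -20.3 -17.6   6.6  14.1] zmax [-2.  11.6 15.8] L/R z90 [np.float64(-4.1), np.float64(15.6)]
max a 93.751938070308
[... 297 characters left out ...]
np.float64(17.7), np.float64(17.3)]
44 51 b [-23.2 -21.9 -16.7  14.4  17.7] zmax [-3.6  9.1 17.1] L/R z90 [np.float64(18.0), np.float64(15.6)]
52 55 b [-25.2 -23.  -19.7  16.3  18.7] zmax [-4.5 12.7 17.2] L/R z90 [np.float64(17.6), np.float64(15.8)]
60 60 b [-27.7 -25.7 -20.9  18.8  21.4] zmax [-2.4 10.4 16.7] L/R z90 [np.float64(16.8), np.float64(15.6)]
68 61 b [-28.1 -27.1 -19.5  18.1  20.8] zmax [-4.1  9.  16.9] L/R z90 [np.float64(16.5), np.float64(15.4)]
76 57 b [-25.9 -23.9   8.5  17.6  20.5] zmax [-1.7  8.8 16.9] L/R z90 [np.float64(16.9), np.float64(15.1)]
84 22 b [-21.1 -20.8 -17.1  19.5  23.7] zmax [-2.3  9.8 16. ] L/R z90 [np.float64(13.5), np.float64(15.7)]
max a 90.4236057473397
```

View pics/sc4c.png

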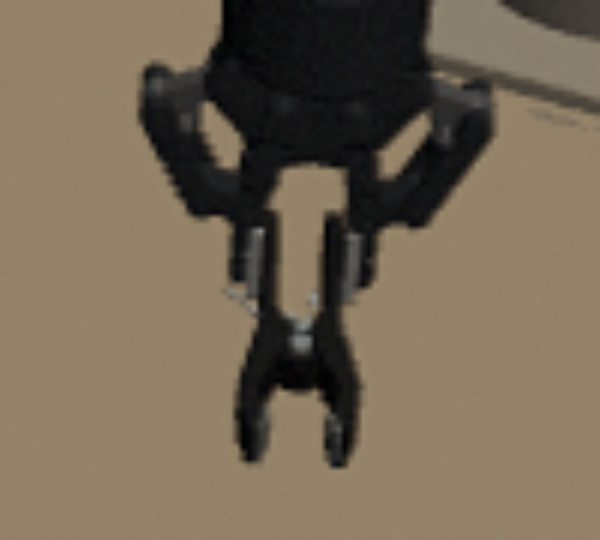

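View pics/si4c.png

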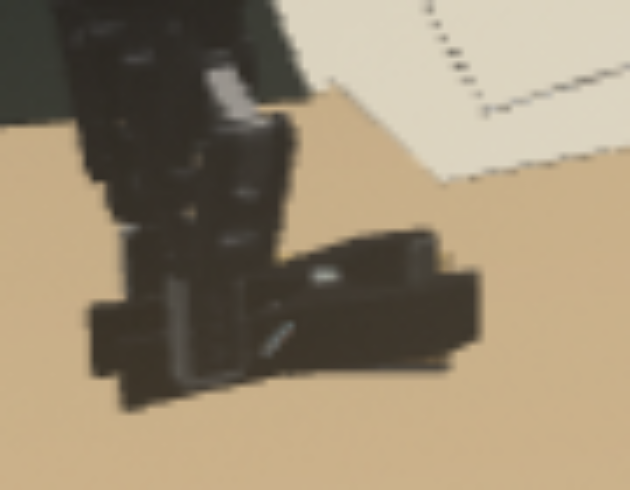

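The clamp hangs level, with its underside 5.5 mm below and its top 16.5 mm above the TCP. Its tips are about 76 mm short of the fin edge, and it needs to move about 2.5 mm to the left. I'll lower it, advance part way and look again.

```bash
python3 -m handwheel '22 1 0 -0.008 0 0 25; 22 1.5 0 0 0 0 25; 22 0 0 0 0 0 25; 0 0 20 0 0 0 25; 0 0 20 0 0 0 25; 0 0 20 0 0 0 25; 0 0 0 0 0 0 25; 0 0 0 0 0 0 25'
cat > chk.py <<'E'
import sys
from h import *
from workcell import manip,cams
t=sys.argv[1]
o=manip.get_obs();g=o["position"];print(g,R.from_quat(o["ee_rot"]).as_matrix().round(3).tolist(),o["ft_force"].round(1),o["clock"],o["grip_width"]*85.4,abs(o["joint_velocities"]).max())
u=np.array([np.cos(.353),np.sin(.353)]);l=np.array([-u[1],u[0]])
for n,(x0,x1,y0,y1) in dict(side=(270,400,140,260),scene=(290,410,180,330)).items():
    d=cams.camera(n);np.savez(f"{n}{t}.npz",**d)
    cv2.imwrite(f"pics/{n}{t}.png",cv2.resize(d["color"][y0:y1,x0:x1],None,fx=4,fy=4) if n=="scene" else cv2.resize(d["color"][y0:y1,x0:x1],None,fx=5,fy=5))
    W=world(d);m=(d["color"].max(-1)<75)&(W[...,2]>.06)&(W[...,2]<.13)
    p=W[m]-g;a=p[:,:2]@u;b=p[:,:2]@l
    k=(a>.02)&(a<.1)&(abs(b)<.035);a,b,z=a[k]*1e3,b[k]*1e3,p[k,2]*1e3
    print(n,"tip a",np.percentile(a,[98,100]),"b@70-80",np.percentile(b[(a>66)&(a<80)],[2,98]),"z",np.percentile(z,[2,98]))
E
python3 chk.py 5
```

```text
clock: 8.55
position: [0.4982, 0.0022, 0.0869]
ee_rot: [-0.125, 0.696, 0.125, 0.696]
ft_force: [-0.1, -0.6, 0.1]
grip_width: 0.353
[0.49815373 0.00217736 0.08694914] [[-0.001, -0.348, 0.937], [-0.001, 0.937, 0.348], [-1.0, -0.0, -0.001]] [-0.1 -0.6  0.1] 8.55 30.155797726552844 0.021522724436837552
side tip a [85.44757378 88.34088689] b@70-80 [-26.16886414  22.27591429] z [-4.05866436 17.95405983]
scene tip a [91.29449515 93.08495955] b@70-80 [-24.27492043  19.49328299] z [-4.85814793 17.56756626]
```

View pics/side5.png

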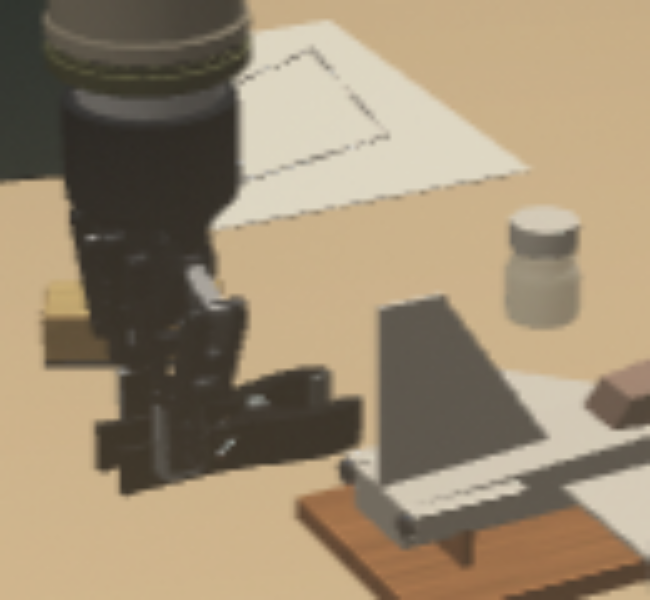

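View pics/scene5.png

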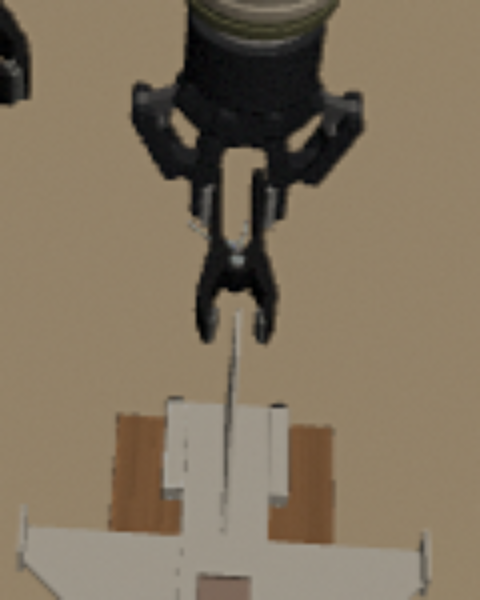

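Run:
```python
from h import *
u=np.array([np.cos(.353),np.sin(.353)]);l=np.array([-u[1],u[0]])
g=np.array([.49815,.00218,.0869])
def proj(d,p):
    c=R.from_quat(d["attitude"]).inv().apply(np.asarray(p)-d["origin"]);K=d["camera_matrix"];return K[0,0]*c[0]/c[2]+K[0,2],K[1,1]*c[1]/c[2]+K[1,2]
for n,f,ox,oy in(("scene",4,290,180),("side",5,270,140)):
    d=np.load(n+"5.npz")
    for nm,xy in (("fin",(.6,.036)),):
        for z in(.138,.104,.092,.047): print(n,nm,z,[round((a-o+.5)*f) for a,o in zip(proj(d,(*xy,z)),(ox,oy))])
    for nm,a,b in (("tipmid",.0915,-.002),("tipL",.0915,.011),("tipR",.0915,-.015),("pin",.0465,-.002)):
        for z in (.104,): print(n,nm,[round((q-o+.5)*f) for q,o in zip(proj(d,(*(g[:2]+a*u+b*l),z)),(ox,oy))])
```

```text
scene fin 0.138 [238, 305]
scene fin 0.104 [234, 342]
scene fin 0.092 [233, 355]
scene fin 0.047 [228, 400]
scene tipmid [237, 320]
scene tipL [260, 321]
scene tipR [214, 319]
scene pin [237, 258]
side fin 0.138 [381, 309]
side fin 0.104 [381, 377]
side fin 0.092 [381, 401]
side fin 0.047 [381, 487]
side tipmid [349, 383]
side tipL [336, 372]
side tipR [363, 395]
side pin [260, 405]
```

```bash
python3 -m handwheel '0 0 9 0 0 0 25; 0 0 9 0 0 0 25; 0 0 9 0 0 0 25; 0 0 9 0 0 0 25; 0 0 0 0 0 0 25; 0 0 0 0 0 0 25; 0 0 0 0 0 0 25; 0 0 0 0 0 0 25'; python3 chk.py 6
```

```text
clock: 9.45
position: [0.532, 0.0149, 0.0873]
ee_rot: [-0.125, 0.696, 0.126, 0.696]
ft_force: [0.1, 0.3, -1.6]
grip_width: 0.352
[0.53198353 0.01491664 0.08729094] [[-0.0, -0.349, 0.937], [0.0, 0.937, 0.349], [-1.0, 0.0, -0.0]] [ 0.1  0.3 -1.6] 9.45 30.059344588499204 0.0009220808506577565
side tip a [85.24379285 88.22381539] b@70-80 [-25.4767705   23.40914945] z [-5.00216801 18.50439987]
scene tip a [92.45208302 98.35640997] b@70-80 [-23.90770987  21.09938165] z [-4.8622748  18.08851011]
```

View pics/side6.png

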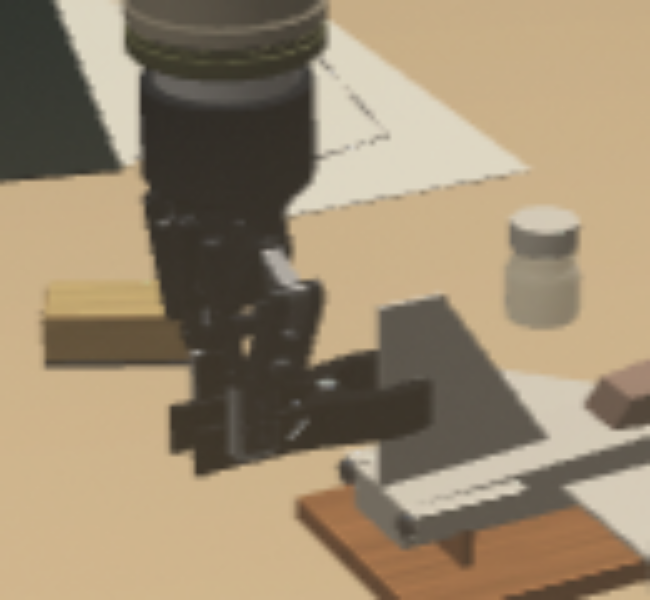

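View pics/scene6.png

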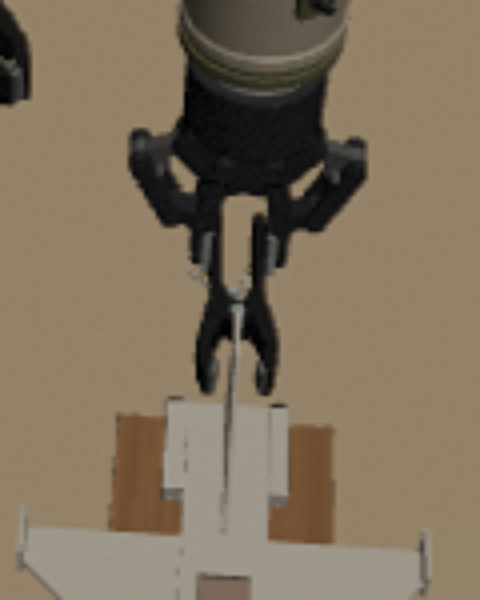

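Run:
```python
from workcell import hand_in,manip
print(hand_in());o=manip.get_obs();print(o["clock"],o["position"],o["grip_width"]*85.4,o["ft_force"])
```

```text
the job is handed in; nothing more can be done
None
the job is handed in; nothing more can be done
```

I squeezed the smaller black clamp to its stop, lifted it off the bench and brought it level behind the tail. I handed it in there, held wide open and still, at about 9.5 s on the robot clock.

| Last check | Result |
|---|---|
| Handle opening | about 30 mm, against 32 mm given for the stop; the handles look parallel |
| Clamp height | level, mid-plane about 93 mm above the bench (92 mm wanted) |
| Fin edge inside the jaws | about 17–20 mm behind the tips, about 25 mm ahead of the pin |
| Side gaps | about 10–13 mm on each side; both pictures show the fin clear of the jaws |
| Motion and contact | joints still; external force under 2 N, so no sign of touching the model |

- **Camera disagreement:** the scene and side cameras differed by 2–3 mm on where the fin sits sideways between the jaws. I used roughly the mean, since either reading left clear gaps.
- **Slip while squeezing:** the clamp slid about 4 mm forward between the fingers. I measured that and allowed for it before the approach.
- **Other things on the bench:** none of my moves came near them. The jar and block are where they lay in the final side picture; I did not recheck the others at the end.

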